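Put the circuit breakers away in their tray

ROBOT

A 6-joint arm with a two-finger parallel gripper is mounted at the origin on the work surface. World frame = base frame: x ahead of the robot, y to its left, z up, the work surface at z = 0. Lengths are in m, angles in rad, forces in N, time in s.
With the tool pointing down it reaches from about 0.375 to 0.9 m from the base axis. Payload 3.1 kg.
Tool frame: the origin (TCP) lies at the very end of the fingers, on their centre line; the grasp point (between the pads) lies 19 mm behind it; z points along the fingers, x is the direction in which the jaws open and shut, and the axes are right-handed (so a half turn about z gives the same grasp; the last joint's range is limited). The gripper opens to 87 mm and grips with 3 to 60 N. Pads are 19 mm wide; open, the fingers measure 117 mm over their backs; the gripper's body (75 mm by 190 mm) begins 51 mm behind the grasp point.
Start: joints at [0.968, 0.527, 1.433, -0, 1.181, -0.178], TCP at [0.258, 0.569, 0.223] pointing down, gripper open.
Joint ranges: [-3.08, 3.08], [-0.75, 2.2], [0.22, 2.44], [-1.43, 4.57], [0, 2.65], [-2.85, 2.85]. Speed limits (rad/s): [2.79, 2.79, 3.14, 3.14, 3.14, 3.14].

INTERFACE

Orientations are given as a 3x3 rotation matrix whose columns are the frame's x, y, z axes.
In Python, from workcell import robot gives the robot as it stands. The module is installed in compiled form; this text tells all that it offers. Calls block until the motion is done:
- robot.goto(position, orientation): joint-space move of the TCP to a pose.
- robot.movel(position, ori=None, v=0.15, guard=None): straight line of the TCP; ori=None keeps the orientation; v is the mean speed in m/s. With guard (N) it stops when the force on the tool has changed by that much, and returns True; else False.
- robot.set_joints(angles): joint-space move.
- robot.gripper_to(opening, newtons=None): opening from 0.0 (shut) to 1.0 (fully open); newtons is the grip in N (None keeps the last); returns when the fingers have stopped.
- robot.pause(seconds).
- robot.solve_ik(position, orientation): joint angles nearest the present ones, or None.
- robot.capture(name): name is "side" or "top"; returns the picture (420x560x3 uint8, blue, green, red); there is no depth.
- robot.camera_params(name): a dict with "fx", "fy", "cx", "cy" (pixels), "D" ([k1, k2, p1, p2, k3] as OpenCV has them; the pictures are not rectified), "R" (3x3) and "t" (3): a world point X has camera coordinates R X + t. Camera axes: x right, y down, z forward; pixel columns grow to the right and rows downward; lengths in m; the calibration is good to about 2 mm. A picture is of the moment at which its call begins. camera_params takes no time and is no camera call.
A pose or a line that the arm cannot do raises robot.MotionError and nothing moves.
- robot.close_job(): hands the job in, once; it reports no verdict.
Readings, each from a call of its own:
- robot.read_clock(): time.
- robot.read_joints(): joint angles.
- robot.read_dq(): joint speeds.
- robot.read_joint_torque(): joint torques, N m.
- robot.read_eef_pos(): TCP position.
- robot.read_eef_rot(): TCP orientation.
- robot.read_wrist_force(): force on the tool from outside, world axes, zero at the start.
- robot.read_ft_torque(): the same for the moment, N m.
- robot.read_width(): opening from 0.0 (shut) to 1.0 (fully open).
Only numpy, scipy, OpenCV 4.12 (cv2) and the standard library are available. Lean on these libraries where they do the work, as an engineer would, in place of code of your own. Each camera call takes 0.05 s, during which the arm holds its last target.

TASK

Put the three circuit breakers, the light grey modules with a bar-shaped toggle on top, away in the green tray: each stands toggle up, flat on the floor of the bay that fits its width (narrow, middle and wide), set down rather than dropped. Leave the timer relay with the round dial and the contactor with the square plunger standing where they are, and do not disturb the motor and the screwdriver.

Things in the scene. Friction and masses are not known exactly. Their poses are not given: they have to be found in the camera images.
- breaker1_mid (a point): One-pole circuit breaker. Light grey casing standing front up, 18 mm wide (y), 62 high; lower 45 mm are 82 mm long (x), the nose above only 45 long. Black bar toggle on the nose, 12 mm along y, 11 along x, top 73 mm above the underside. 120 g +-30%. Grip the nose across y, 45 to 58 mm above the underside (clears the bay's rim). Point: casing centre, 31 mm above the underside; z up.
- breaker2_mid (a point): Two-pole circuit breaker. Light grey casing standing front up, 36 mm wide (y), 62 high; lower 45 mm are 82 mm long (x), the nose above only 45 long. Black bar toggle on the nose, 30 mm along y, 11 along x, top 73 mm above the underside. 230 g +-30%. Grip the nose across y, 45 to 58 mm above the underside (clears the bay's rim). Point: casing centre, 31 mm above the underside; z up.
- breaker3_mid (a point): Three-pole circuit breaker. Light grey casing standing front up, 54 mm wide (y), 62 high; lower 45 mm are 82 mm long (x), the nose above only 45 long. Black bar toggle on the nose, 48 mm along y, 11 along x, top 73 mm above the underside. 340 g +-30%. Grip the nose across y, 45 to 58 mm above the underside (clears the bay's rim). Point: casing centre, 31 mm above the underside; z up.
- timer_mid (a point): Timer relay, a look-alike that does not belong in the tray. Light grey casing standing front up, 36 mm wide (y), 62 high; lower 45 mm are 82 mm long (x), the nose above only 45 long. On the nose is a round black dial of 28 mm diameter, up to 72 mm, in place of a toggle. Point: casing centre, 31 mm above the underside; z up.
- contactor_mid (a point): Contactor, a look-alike that does not belong in the tray. Light grey casing standing front up, 54 mm wide (y), 62 high; lower 45 mm are 82 mm long (x), the nose above only 45 long. On the nose is a square black plunger, 20 by 20 mm, up to 70 mm, in the middle of a white square, in place of a toggle. Point: casing centre, 31 mm above the underside; z up.
- bay1_floor (a point): The narrow bay, for the one-pole breaker: pocket 34 mm wide (y), 98 long (x), 14 deep, rim 22 above the bench, in a black insert 108 x 88 with pale floor. The bays lie in any order along y, 90 mm apart, in a fixed green tray (120 x 280, walls 24 high), sharing its yaw. Point: centre of the pocket's floor, 8 mm above the bench; z up.
- bay2_floor (a point): The middle bay, for the two-pole breaker: pocket 52 mm wide (y), 98 long (x), 14 deep, rim 22 above the bench, in a black insert 108 x 88 with pale floor. The bays lie in any order along y, 90 mm apart, in a fixed green tray (120 x 280, walls 24 high), sharing its yaw. Point: centre of the pocket's floor, 8 mm above the bench; z up.
- bay3_floor (a point): The wide bay, for the three-pole breaker: pocket 70 mm wide (y), 98 long (x), 14 deep, rim 22 above the bench, in a black insert 108 x 88 with pale floor. The bays lie in any order along y, 90 mm apart, in a fixed green tray (120 x 280, walls 24 high), sharing its yaw. Point: centre of the pocket's floor, 8 mm above the bench; z up.
- motor: Small blue electric motor, a bystander, 102 mm high, about 165 mm long along its x with its shaft to -x, 100 mm wide, 3 kg, loose on the bench. Origin: centre of its underside.
- screwdriver: Screwdriver, a bystander lying loose on the bench along its x, handle to -x, 200 mm long and 26 mm high. Origin: on the bench under its middle.
Mind the look-alikes: they are no part of the job. Leave any yellow look-alike of the part that bears breaker1_mid alone.

How it is judged:
At the end, for the whole second after the job is handed in: Each breaker stands upright (within 0.12 rad) in its own bay, its centre within 11 mm of the bay's centre along each of the bay's sides and at most 35 mm above the bay's floor (it is 31 mm when flat), at rest; the timer relay and the contactor stand upright within 20 mm of where they were (x of breaker1_mid in the frame of bay1_floor between -0.011 and 0.011 m and y of breaker1_mid in the frame of bay1_floor between -0.011 and 0.011 m and z of breaker1_mid in the frame of bay1_floor below 0.035 m and angle between each of breaker1_mid, breaker2_mid, breaker3_mid, timer_mid, contactor_mid's own z axis and vertical below 0.12 rad and linear speed of each of breaker1, breaker2, breaker3 below 0.02 m/s and x of breaker2_mid in the frame of bay2_floor between -0.011 and 0.011 m and y of breaker2_mid in the frame of bay2_floor between -0.011 and 0.011 m and z of breaker2_mid in the frame of bay2_floor below 0.035 m and x of breaker3_mid in the frame of bay3_floor between -0.011 and 0.011 m and y of breaker3_mid in the frame of bay3_floor between -0.011 and 0.011 m and z of breaker3_mid in the frame of bay3_floor below 0.035 m and distance of each of timer_mid, contactor_mid from where it was at the start of the episode below 0.02 m); the robot touches nothing.
It fails at once if the timer relay is shifted by more than 20 mm (distance of timer_mid from where it was at the start of the episode above 0.02 m).
It fails at once if the contactor is shifted by more than 20 mm (distance of contactor_mid from where it was at the start of the episode above 0.02 m).
It fails at once if the motor is shifted by more than 20 mm (distance of motor from where it was at the start of the episode above 0.02 m).
It fails at once if the screwdriver is shifted by more than 20 mm (distance of screwdriver from where it was at the start of the episode above 0.02 m).
It fails at once if a breaker is dropped (moves faster than 0.7 m/s with no finger on it) ((linear speed of breaker1 above 0.7 m/s and contact force between breaker1 and the fingers below 0.05 N) or (linear speed of breaker2 above 0.7 m/s and contact force between breaker2 and the fingers below 0.05 N) or (linear speed of breaker3 above 0.7 m/s and contact force between breaker3 and the fingers below 0.05 N)).
It also fails if it takes over 83 s, if anything falls off the work surface, if the arm or the gripper's body presses on something with over 40 N, if the wrist force passes 120 N, or if a joint passes its speed limit or range.

## Working session

There is one attempt and no reset: what is moved stays moved. The work goes in short steps, each a Python script; the robot and the scene stay as the last script left them, time stands still between calls to the robot, and variables do not carry over. Pictures are saved under pics/ and viewed, and the job is handed in when it is done.

```bash
mkdir -p pics; python3 - <<'E'
from workcell import robot
import cv2
for n in("side","top"):
    im=robot.capture(n); cv2.imwrite(f"pics/{n}0.png",im)
    p=robot.camera_params(n); print(n,p)
print(robot.read_clock())
E
```

```text
side {'fx': 535.1299655242777, 'fy': 535.1299655242777, 'cx': 286.3541411288292, 'cy': 217.62815661283037, 'D': array([-0.21345936,  0.        ,  0.        ,  0.        ,  0.        ]), 'R': array([[ 0.85585521, -0.5167826 , -0.02115641],
       [-0.30247809, -0.4669224 , -0.83095756],
       [ 0.41954601,  0.71757871, -0.55593339]]), 't': array([-0.41532365,  0.20602218,  1.1273024 ])}
top {'fx': 439.13175710654116, 'fy': 439.13175710654116, 'cx': 277.80785117671087, 'cy': 207.19821778420743, 'D': array([-0.02037607,  0.        ,  0.        ,  0.        ,  0.        ]), 'R': array([[-0.01165587, -0.99980861, -0.01571242],
       [-0.9897018 ,  0.01377718, -0.14247996],
       [ 0.14266916,  0.01388988, -0.98967297]]), 't': array([0.02788878, 0.48364087, 1.06381224])}
0.1
```

View pics/top0.png

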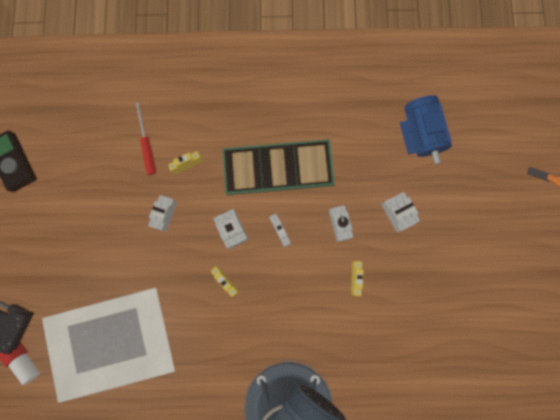

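View pics/side0.png

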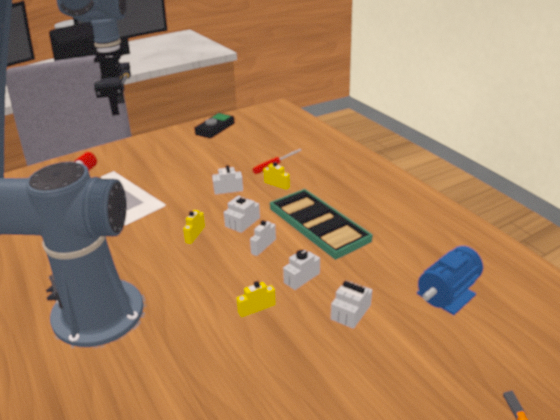

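The top picture shows five grey modules: (162,212), probably the two-pole; (230,229), square plunger on white; (280,230), narrow; (341,222), round dial; (401,212), wide with a bar. The tray is at (278,166) and there are three yellow look-alikes. I'll enlarge to confirm.

```bash
python3 - <<'E'
import cv2
im=cv2.imread("pics/top0.png")
c=im[135:255,140:340]; cv2.imwrite("pics/c1.png",cv2.resize(c,None,fx=4,fy=4,interpolation=cv2.INTER_CUBIC))
c=im[135:255,260:460]; cv2.imwrite("pics/c2.png",cv2.resize(c,None,fx=4,fy=4,interpolation=cv2.INTER_CUBIC))
im=cv2.imread("pics/side0.png")
c=im[155:330,200:400]; cv2.imwrite("pics/c3.png",cv2.resize(c,None,fx=3.4,fy=3.4,interpolation=cv2.INTER_CUBIC))
E
```

```text
(no output)
```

View pics/c1.png

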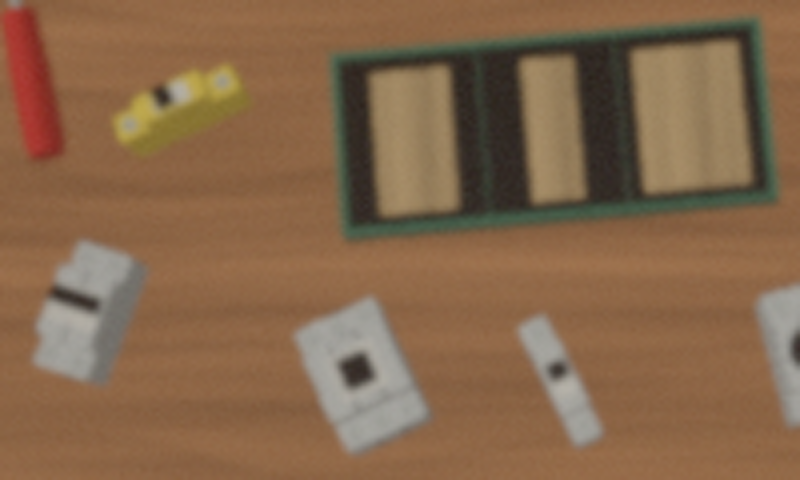

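View pics/c2.png

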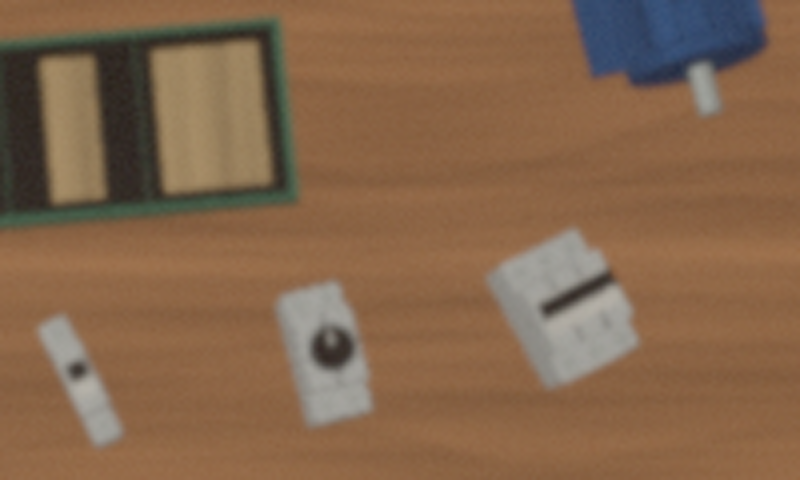

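View pics/c3.png

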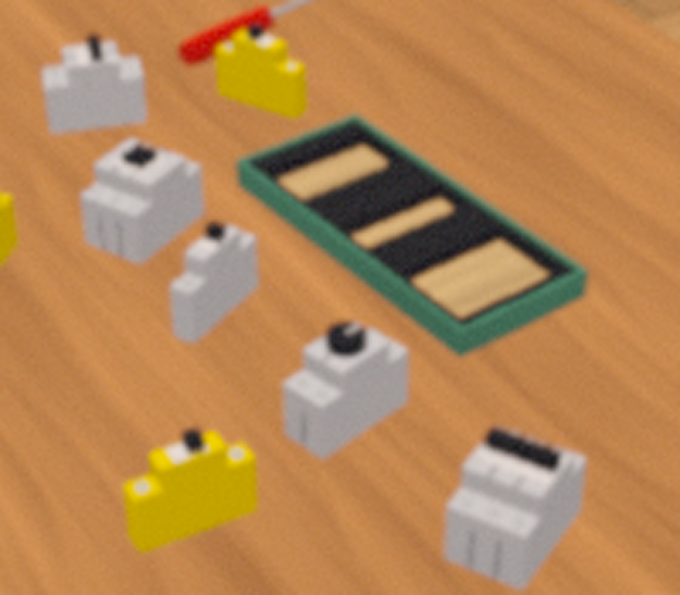

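Crops confirm it. Two-pole: (162,212), bar toggle. One-pole: (280,230), narrow with a bar. Three-pole: (401,212), wide with a bar. The contactor at (230,229) has the square plunger and the timer at (341,222) the round dial, so both stay. Bays from left to right in the top view: middle, narrow, wide. Next I'll fit silhouettes in both views.

```bash
cat > fit.py <<'E'
import numpy as np, cv2
from scipy.optimize import minimize
U=4
def proj(P,X):
    r,_=cv2.Rodrigues(P["R"]); K=np.array([[P["fx"],0,P["cx"]],[0,P["fy"],P["cy"]],[0,0,1.]])
    return cv2.projectPoints(np.asarray(X,float).reshape(-1,1,3),r,P["t"].astype(float),K,P["D"])[0].reshape(-1,2)
def back(P,uv,z):
    K=np.array([[P["fx"],0,P["cx"]],[0,P["fy"],P["cy"]],[0,0,1.]])
    n=cv2.undistortPoints(np.array([[uv]],float),K,P["D"])[0,0]
    d=P["R"].T@np.array([n[0],n[1],1]); c=-P["R"].T@P["t"]
    return c+d*(z-c[2])/d[2]
def box(lx,ly,z0,z1,cx=0,cy=0):
    return np.array([[cx+a*lx/2,cy+b*ly/2,z] for a in(-1,1) for b in(-1,1) for z in(z0,z1)])
def module(w,top=(11,None,73)):
    tx,ty,tz=top; ty=ty or w-6
    return [box(.082,w/1e3,0,.045),box(.045,w/1e3,.045,.062),box(tx/1e3,ty/1e3,.062,tz/1e3)]
def render(P,boxes,p,roi,z0=0):
    x0,y0,x1,y1=roi; m=np.zeros(((y1-y0)*U,(x1-x0)*U),np.uint8)
    c,s=np.cos(p[2]),np.sin(p[2]); R=np.array([[c,-s,0],[s,c,0],[0,0,1]])
    for b in boxes:
        q=(proj(P,b@R.T+[p[0],p[1],z0])-[x0,y0]+.5)*U-.5
        h=cv2.convexHull(q.astype(np.float32))
        cv2.fillConvexPoly(m,np.round(h*16).astype(np.int32),255,shift=4)
    return cv2.GaussianBlur(m,(0,0),U*.7).astype(float)/255
def datamask(im,roi,kind):
    x0,y0,x1,y1=roi; c=cv2.resize(im[y0:y1,x0:x1],None,fx=U,fy=U,interpolation=cv2.INTER_LINEAR).astype(float)
    b,g,r=c[...,0],c[...,1],c[...,2]
    if kind=="grey": # wood is r>>b
        v=(r-b)/(np.maximum(r,40)); t=1/(1+np.exp((v-.3)/.05))
    else:
        v=(g-r); t=1/(1+np.exp(-(v-5)/5))
    return t
E
python3 - <<'E'
from fit import *
from workcell import robot
for n in("top","side"):
    im=cv2.imread(f"pics/{n}0.png"); roi=(130,120,440,280) if n=="top" else(190,150,400,340)
    cv2.imwrite(f"pics/m_{n}.png",cv2.resize(np.hstack([datamask(im,roi,"grey"),datamask(im,roi,"green")])*255,None,fx=.32,fy=.32,interpolation=cv2.INTER_AREA))
P=robot.camera_params("top")
for uv in((162,212),(230,229),(280,230),(341,222),(401,212)): print(back(P,uv,.06))
print(back(P,(278,166),.02), back(P,(231,160),.01),back(P,(331,160),.01))
E
```

```text
[0.47238494 0.30568497 0.06      ]
[0.42839547 0.13822761 0.06      ]
[0.42437854 0.0166849  0.06      ]
[ 0.44189332 -0.13164752  0.06      ]
[ 0.464356   -0.27828264  0.06      ]
[0.59310825 0.02017114 0.02      ] [0.61345003 0.1425444  0.01      ] [ 0.60938355 -0.11746211  0.01      ][ WARN:0@1.335] global loadsave.cpp:1063 imwrite_ Unsupported depth image for selected encoder is fallbacked to CV_8U.
```

View pics/m_top.png

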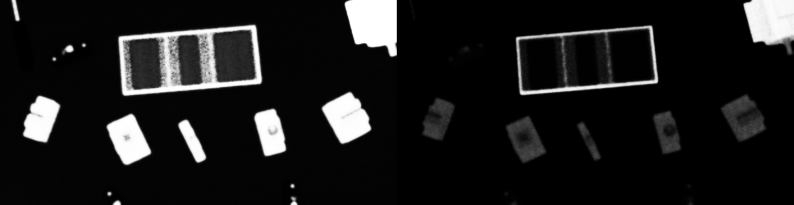

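View pics/m_side.png

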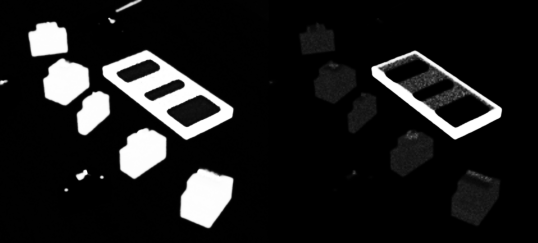

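```bash
cat >> fit.py <<'E'
def comp(im,uv,h=55,fill=True,kind="grey"):
    roi=[max(uv[0]-h,0),max(uv[1]-h,0),min(uv[0]+h,560),min(uv[1]+h,420)]
    t=datamask(im,roi,kind); b=(t>.5).astype(np.uint8)
    n,l,st,_=cv2.connectedComponentsWithStats(b)
    # component most central
    cy,cx=(uv[1]-roi[1])*U,(uv[0]-roi[0])*U
    d=[np.inf]+[np.min(np.hypot(*(np.argwhere(l==i)-[cy,cx]).T)) if st[i,4]>300 else np.inf for i in range(1,n)]
    k=int(np.argmin(d)); m=(l==k).astype(np.uint8)
    if fill:
        cs,_=cv2.findContours(m,cv2.RETR_EXTERNAL,cv2.CHAIN_APPROX_NONE); cv2.drawContours(m,cs,-1,1,-1)
    return roi,cv2.GaussianBlur(m.astype(np.float32),(0,0),U*.7)
def fitobj(ims,Ps,boxes,p0,half=math.inf if False else 45,views=("top","side"),zc=.03,yaws=None):
    D=[]
    for v in views:
        uv=proj(Ps[v],[[p0[0],p0[1],zc]])[0].round().astype(int)
        D.append((Ps[v],)+tuple(comp(ims[v],uv,half)))
    f=lambda p:sum(np.mean((render(P,boxes,p,roi)-m)**2)/m.mean() for P,roi,m in D)
    best=None
    for y in (np.arange(0,np.pi,.2) if yaws is None else yaws):
        r=minimize(f,[p0[0],p0[1],y],method="Nelder-Mead",options=dict(initial_simplex=[[p0[0],p0[1],y],[p0[0]+.01,p0[1],y],[p0[0],p0[1]+.01,y],[p0[0],p0[1],y+.1]],xatol=1e-4,fatol=1e-7,maxiter=150))
        if best is None or r.fun<best.fun: best=r
    return best.x,best.fun
E
sed -i 's/half=math.inf if False else 45/half=45/' fit.py
cat > run1.py <<'E'
from fit import *
from workcell import robot
import json,time
Ps={n:robot.camera_params(n) for n in("top","side")}; ims={n:cv2.imread(f"pics/{n}0.png") for n in Ps}
O={"b2":(36,(11,None,73),(.472,.306)),"con":(54,(20,20,70),(.428,.138)),"b1":(18,(11,None,73),(.424,.017)),"tim":(36,(28,28,72),(.442,-.132)),"b3":(54,(11,None,73),(.464,-.278))}
res={}
for k,(w,tp,p0) in O.items():
    for vs in(("top","side"),("top",),("side",)):
        p,f=fitobj(ims,Ps,module(w,tp),p0,views=vs,yaws=np.arange(0,np.pi,.3) if len(vs)==2 else [res[k][2]])
        if len(vs)==2: res[k]=list(p)
        print(k,vs,p.round(4),round(f,4))
for vs in(("top","side"),("top",),("side",)):
    p,f=fitobj(ims,Ps,[box(.12,.28,0,.024)],(.593,.02),half=85,views=vs,yaws=(-.1,0,.1),zc=.02)
    if len(vs)==2: res["tray"]=list(p)
    print("tray",vs,p.round(4),round(f,4))
json.dump(res,open("res.json","w"))
E
time python3 run1.py
```

```text
b2 ('top', 'side') [0.4751 0.3141 2.8   ] 0.0315
b2 ('top',) [0.4746 0.3148 2.799 ] 0.0083
b2 ('side',) [0.4749 0.3114 2.8002] 0.0122
con ('top', 'side') [0.433  0.1408 0.4324] 0.0212
con ('top',) [0.4328 0.1418 0.4274] 0.0023
con ('side',) [0.4329 0.1382 0.4615] 0.0063
b1 ('top', 'side') [0.428  0.0172 3.6075] 0.0575
b1 ('top',) [0.4276 0.0178 3.5958] 0.0145
b1 ('side',) [0.4277 0.0148 3.6169] 0.0215
tim ('top', 'side') [ 0.443  -0.1355  3.3812] 0.0441
tim ('top',) [ 0.4426 -0.1348  3.3712] 0.0044
tim ('side',) [ 0.443  -0.1375  3.4341] 0.0257
b3 ('top', 'side') [ 0.4699 -0.2866  0.4753] 0.0419
b3 ('top',) [ 0.4693 -0.2853  0.4624] 0.0063
b3 ('side',) [ 0.4688 -0.2884  0.4823] 0.0189
tray ('top', 'side') [0.5932 0.0205 0.0717] 0.0228
tray ('top',) [0.5934 0.0209 0.0726] 0.007
tray ('side',) [0.594  0.0194 0.0667] 0.0148
real	0m56.802s
user	1m12.130s
sys	0m22.289s
```

```bash
cat > act.py <<'E'
import numpy as np, json
from workcell import robot
res=json.load(open("res.json"))
def ori(yaw,flip=0):
    s=-1 if flip else 1
    x=s*np.array([-np.sin(yaw),np.cos(yaw),0]); z=np.array([0,0,-1.]); return np.column_stack([x,np.cross(z,x),z])
def wrap(a): return (a+np.pi/2)%np.pi-np.pi/2
tx,ty,tw=res["tray"]; tw=wrap(tw)
OFF={"b1":0,"b2":.09,"b3":-.09}; W={"b1":.018,"b2":.036,"b3":.054}
def bay(k): return np.array([tx-np.sin(tw)*OFF[k],ty+np.cos(tw)*OFF[k]])
def op(mm): return mm/.087
H=.165; G=.032
E
python3 - <<'E'
from act import *
for k in OFF:
  x,y,w=res[k]; w=wrap(w); print(k,bay(k).round(4))
  for f in(0,1):
    for p,yy,z in(((x,y),w,H),((x,y),w,G),(bay(k),tw,H),(bay(k),tw,.04)):
      q=robot.solve_ik([*p,z],ori(yy,f)); print(f,None if q is None else np.round(q,2))
print(robot.read_joints())
E
```

```text
b1 [0.5932 0.0205]
0 [-0.22  0.36  1.97 -0.    0.81 -2.26]
0 [-0.22  0.65  2.07 -0.    0.42 -2.26]
0 [-0.15  0.56  1.57 -0.    1.02 -1.8 ]
0 [-0.15  0.74  1.64 -0.    0.76 -1.8 ]
1 [-0.22  0.36  1.97 -0.    0.81  0.88]
1 [-0.22  0.65  2.07 -0.    0.42  0.88]
1 [-0.15  0.56  1.57 -0.    1.02  1.35]
1 [-0.15  0.74  1.64 -0.    0.76  1.35]
b2 [0.5867 0.1103]
0 [ 0.39  0.53  1.63 -0.    0.98 -0.84]
0 [ 0.39  0.73  1.71 -0.    0.7  -0.84]
0 [-0.    0.56  1.56 -0.    1.02 -1.64]
0 [-0.    0.74  1.63 -0.    0.76 -1.64]
1 [ 0.39  0.53  1.63 -0.    0.98  2.3 ]
1 [ 0.39  0.73  1.71 -0.    0.7   2.3 ]
1 [-0.    0.56  1.56 -0.    1.02  1.5 ]
1 [-0.    0.74  1.63 -0.    0.76  1.5 ]
b3 [ 0.5996 -0.0693]
0 [-0.75  0.5   1.68 -0.    0.96 -2.8 ]
0 [-0.75  0.72  1.76 -0.    0.66 -2.8 ]
0 [-0.3   0.57  1.54 -0.    1.03 -1.94]
0 [-0.3   0.75  1.62 -0.    0.78 -1.94]
1 [-0.75  0.5   1.68 -0.    0.96  0.34]
1 [-0.75  0.72  1.76 -0.    0.66  0.34]
1 [-0.3   0.57  1.54 -0.    1.03  1.2 ]
1 [-0.3   0.75  1.62 -0.    0.78  1.2 ]
[ 9.67493643e-01  5.28387172e-01  1.43381386e+00 -4.41863381e-05
  1.18140244e+00 -1.78524719e-01]
```

```bash
cat >> act.py <<'E'
def pick(k,f):
    x,y,w=res[k]; w=wrap(w); R=ori(w,f)
    robot.gripper_to(min(1,op(W[k]*1000/1000+.028)),30)
    robot.goto([x,y,H],R); robot.movel([x,y,.09],v=.15)
    hit=robot.movel([x,y,G],v=.08,guard=8)
    robot.gripper_to(0,30)
    print("pick hit",hit,"width mm",robot.read_width()*87,"tcp",robot.read_eef_pos(),"t",robot.read_clock())
    robot.movel([x,y,H],v=.15)
    print("lifted width",robot.read_width()*87,"F",robot.read_wrist_force())
def place(k,f,dx=0):
    b=bay(k)+dx*np.array([np.cos(tw),np.sin(tw)]); R=ori(tw,f)
    robot.goto([*b,H],R); robot.movel([*b,.07],v=.15)
    hit=robot.movel([*b,G+.006],v=.03,guard=6)
    print("place hit",hit,"tcp",robot.read_eef_pos(),"F",robot.read_wrist_force(),"w",robot.read_width()*87)
E
python3 - <<'E'
from act import *
import cv2
pick("b2",0)
R=ori(tw,0); robot.goto([*bay("b2"),H],R); 
for n in("top","side"): cv2.imwrite(f"pics/{n}1.png",robot.capture(n))
print(robot.read_clock())
E
python3 -c "
import cv2,numpy as np
a=cv2.imread('pics/side1.png')[100:320,180:420];b=cv2.imread('pics/top1.png')[110:260,130:430]
cv2.imwrite('pics/v1.png',cv2.resize(a,None,fx=2.5,fy=2.5,interpolation=2));cv2.imwrite('pics/v1t.png',cv2.resize(b,None,fx=2.5,fy=2.5,interpolation=2))"
```

```text
pick hit False width mm 35.78725171044158 tcp [0.4749412  0.3138946  0.03217514] t 4.2333
lifted width 35.93343581289465 F [ 0.58877055  0.31956926 -2.2238335 ]
6.2917
```

View pics/v1.png

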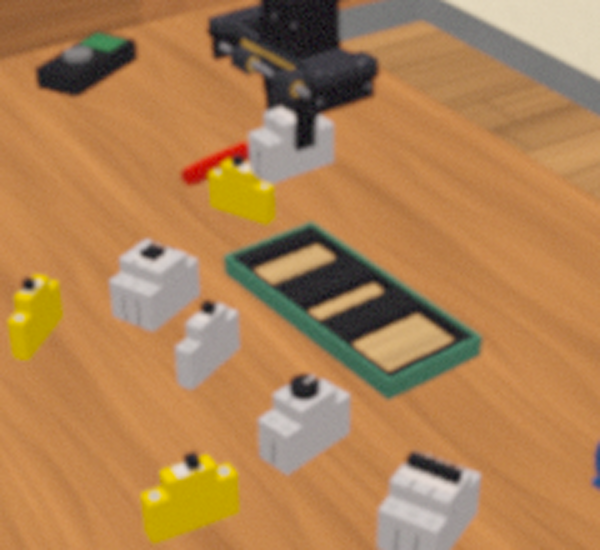

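The two-pole breaker hangs level in the fingers, at about (297,145) in the crop and above the left bay. Everything else is unmoved, so I'll place it.

```bash
cat >> act.py <<'E'
def release(k):
    robot.gripper_to(min(1,op(W[k]+.02)),30)
    p=robot.read_eef_pos(); robot.movel([p[0],p[1],H],v=.15); print("t",robot.read_clock())
E
python3 - <<'E'
from act import *
import cv2
place("b2",0); release("b2")
pick("b1",1)
for n in("top","side"): cv2.imwrite(f"pics/{n}2.png",robot.capture(n))
E
python3 -c "
import cv2,numpy as np
a=cv2.imread('pics/side2.png')[100:320,180:420]
cv2.imwrite('pics/v2.png',cv2.resize(a,None,fx=2.5,fy=2.5,interpolation=2))"
```

```text
place hit True tcp [0.58641789 0.110241   0.04016123] F [-0.41020713 -0.25248417  5.24100146] w 35.655326606298416
t 9.9167
pick hit False width mm 17.80455943645106 tcp [0.42815682 0.0171094  0.03214925] t 14.7333
lifted width 18.061611082768106 F [ 0.26155304 -0.35328823 -1.91470097]
```

View pics/v2.png

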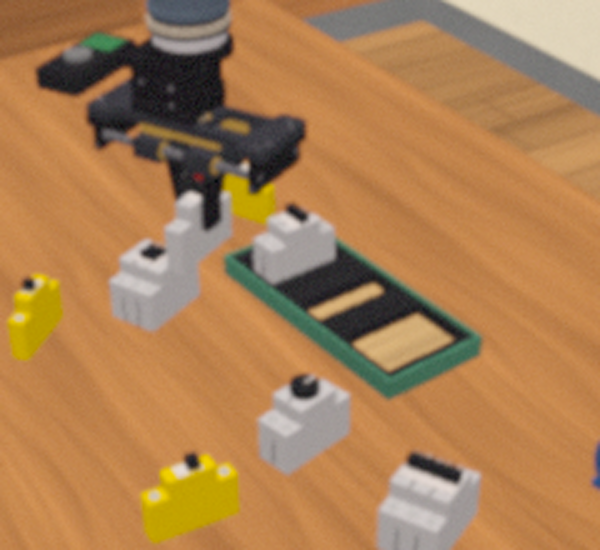

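The two-pole breaker stands flat in the middle bay, at (295,245) in the crop. The one-pole is held at (200,225). Continuing with it, then the three-pole.

```bash
python3 - <<'E'
from act import *
import cv2
place("b1",1); release("b1")
pick("b3",1)
for n in("top","side"): cv2.imwrite(f"pics/{n}3.png",robot.capture(n))
E
python3 -c "
import cv2,numpy as np
a=cv2.imread('pics/side3.png')[100:340,180:440]
cv2.imwrite('pics/v3.png',cv2.resize(a,None,fx=2.4,fy=2.4,interpolation=2))"
```

```text
place hit True tcp [0.59282012 0.02049982 0.04016402] F [-0.56292631 -0.2785973   4.02727781] w 17.654207224835677
t 19.9417
pick hit False width mm 53.55838084451948 tcp [ 0.47024362 -0.2869198   0.03223678] t 24.3083
lifted width 54.10556653935093 F [-0.08947005  0.82037916 -3.62057206]
```

View pics/v3.png

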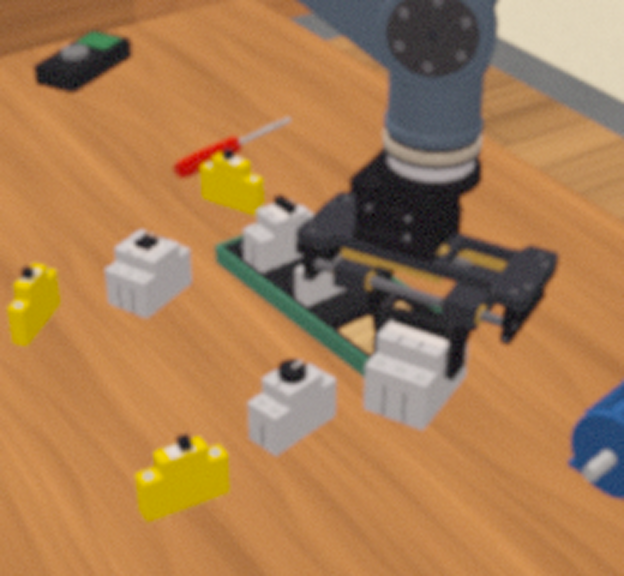

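The three-pole breaker is held level at about (415,375) in the crop, and the one-pole is in the narrow bay. I'll place the last one, back away and check.

```bash
python3 - <<'E'
from act import *
import cv2
place("b3",1); release("b3")
robot.goto([.258,.569,.223],ori(0,0)) if False else robot.set_joints([0.968,0.527,1.433,0,1.181,-0.178])
for n in("top","side"): cv2.imwrite(f"pics/{n}4.png",robot.capture(n))
print(robot.read_clock())
from fit import *
Ps={n:robot.camera_params(n) for n in("top","side")}
ims={n:cv2.imread(f"pics/{n}4.png") for n in Ps}
for k in OFF: # toggle-top centroid in top view
    b=bay(k); uv=proj(Ps["top"],[[*b,.081]])[0]; us=proj(Ps["side"],[[*b,.081]])[0]
    print(k,"expected toggle px top",uv.round(1),"side",us.round(1))
    for n,c in(("top",uv),("side",us)):
        x,y=c.astype(int); g=cv2.cvtColor(ims[n],6)[y-8:y+9,x-8:x+9]
for k,w,tp in(("con",54,(20,20,70)),("tim",36,(28,28,72))):
    p,f=fitobj(ims,Ps,module(w,tp),res[k][:2],yaws=[res[k][2]]); print(k,"shift mm",((p-res[k])[:2]*1e3).round(2),f)
a=ims["top"][130:250,200:360]; 
for k in OFF:
    c=proj(Ps["top"],[[*bay(k),.081]])[0]
    print(k,c-[200,130])
cv2.imwrite("pics/v4.png",cv2.resize(a,None,fx=4.5,fy=4.5,interpolation=2))
cv2.imwrite("pics/v4s.png",cv2.resize(ims["side"][150:330,200:420],None,fx=3.3,fy=3.3,interpolation=2))
E
```

```text
place hit True tcp [ 0.59927607 -0.06914987  0.040224  ] F [0.34116006 0.1003601  5.33060066] w 53.99780799472671
t 29.8
32.4667
b1 expected toggle px top [277.5 160.1] side [318.1 197.7]
b2 expected toggle px top [240.7 163.2] side [297.  183.4]
b3 expected toggle px top [314.3 156.9] side [341.2 213.3]
con shift mm [0. 0.] 0.021147197266323886
tim shift mm [ 0. -0.] 0.043900454620187254
b1 [77.48116428 30.07504296]
b2 [40.65253106 33.22434046]
b3 [114.33028958  26.93763183]
```

View pics/v4.png

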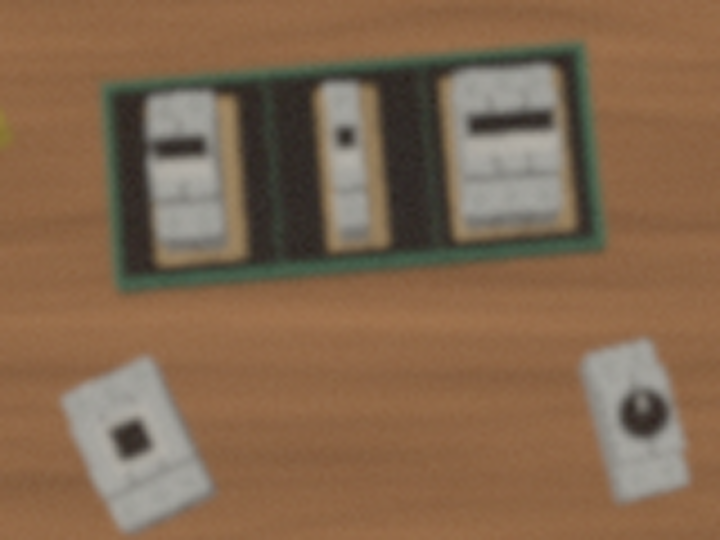

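View pics/v4s.png

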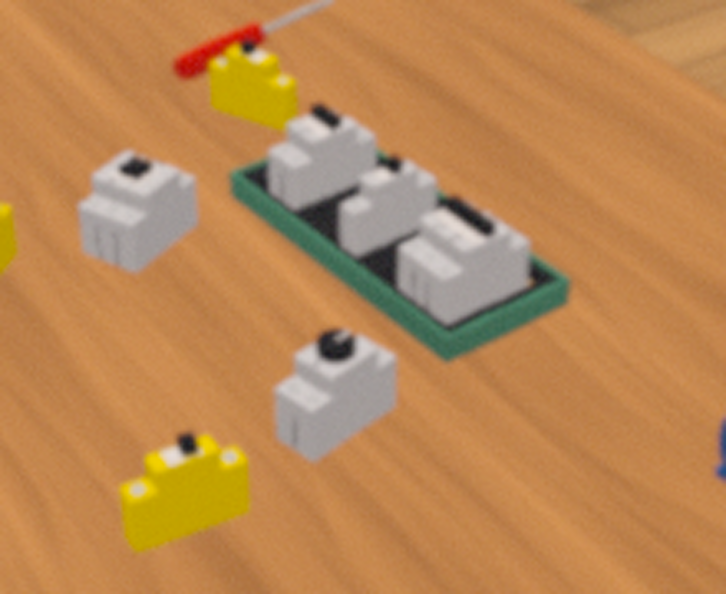

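Toggles seen in the crop at (180,147), (346,136) and (511,122), against (183,149), (349,135) and (514,121) expected for the bay centres: within 1 px of the original picture, about 2 mm. I'll check the bystanders by differencing, then hand in.

```bash
python3 - <<'E'
import cv2
from workcell import robot
a,b=cv2.imread("pics/top0.png"),cv2.imread("pics/top4.png")
d=cv2.GaussianBlur(cv2.absdiff(a,b).max(2),(5,5),0)
print("motor",d[90:165,395:460].max(),"driver",d[95:180,130:158].max(),"ref moved b2",d[195:230,145:180].max())
robot.close_job(); print(robot.read_clock())
E
```

```text
motor 5 driver 4 ref moved b2 97
the job is handed in; nothing more can be done
the job is handed in; nothing more can be done
```

All three breakers are in the green tray, each standing toggle up in the bay that fits its width. The job was handed in at about 32.5 s of the 83 s allowed; it gives no verdict.

- **Set down flat:** each breaker touched its bay floor with the TCP at 0.0402 m, against 0.040 m expected if flat. It was released only after that contact.
- **Centring:** the toggles appear within about 1 px (roughly 2 mm) of where they should be for each bay's centre, inside the 11 mm tolerance.
- **Left alone:** the refitted positions of the timer relay and contactor show no shift. The motor and screwdriver areas of the top picture are unchanged apart from noise.
- **Disagreement:** the two cameras differed by up to 3.6 mm in the position fits, and I used the combined fit. No check failed.

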